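# Clamp a sample plate in the filing jig with its cam lever

## Robot

A 6-joint arm with a two-finger parallel gripper is mounted at the origin on a cart in front of the work surface, level with it; the furniture and walls round the work are solid. World frame = base frame: x ahead of the robot, y to its left, z up, the work surface at z = 0. Lengths are in mm, angles in rad, forces in N, time in s.
With the tool pointing down it reaches from about 425 to 1125 mm from the base axis. Payload 14.9 kg.
Tool frame: the origin (TCP) lies at the very end of the fingers, on their centre line; the grasp point (between the pads) lies 19 mm behind it; z points along the fingers, y is the direction in which the jaws open and shut (so a half turn about z gives the same grasp; the last joint's range is limited). The gripper opens to 91 mm and grips with 3 to 60 N. Pads are 32 mm wide; open, the fingers measure 118 mm over their backs; the gripper's body (76 mm by 178 mm) begins 60 mm behind the grasp point.
Start: joints at [-1.266, 0.379, 1.734, -0, 1.028, -0.033], TCP at [231.985, -660.455, 213.932] pointing down, gripper open.
Joint ranges: [-2.77, 2.77], [-0.74, 2.19], [0, 2.66], [-1.06, 4.2], [0.31, 2.87], [-3.08, 3.08]. Speed limits (rad/s): [1.89, 1.89, 2.39, 3.14, 3.14, 3.14].

## Interface

Orientations are given as a unit quaternion [x, y, z, w].
In Python, from cell import robot, get_image, job gives the robot as it stands. The module is installed in compiled form; this text tells all that it offers.
- The arm moves only by the tool jog_arm, never from a script. Its argument "motion" is one flat list of numbers, 7 for each row, row after row: the shift along the tool's x, y, z scaled (see below), then the turn, a rotation vector about the tool's x, y, z scaled (see below), then the opening, from -1 (shut) to 1 (fully open), so that 0 is half open. In form: [x, y, z, wx, wy, wz, grip, x, y, z, wx, wy, wz, grip, ...]. A call has 1 to 12 rows; each row is the pose to reach, as a shift and turn from the pose commanded when the call began, along the tool's axes at that moment, turning the shorter way round; what a row does not reach only later rows make up. The controller multiplies each number of a shift by 0.1 m and each number of a turn by 180 degrees. A row lasts 1/10 s, in which the tool goes at most 50 mm and 8.59 degrees, less where a joint would pass 70% of its speed; a pose out of reach is approached as far as the arm can. A call with a number of a shift or a turn outside -1 to 1 is refused whole. A call with a gripper value outside its range is refused whole. The fingers move at their own pace and stop on an object; the grip force is fixed at half the most. Time passes only in rows, so rows that repeat a pose let the fingers close. It gives the time, the measured TCP pose, the force and the opening at its end, in the units of the state.
- robot.get_state(): the state, without advancing time (a new reading comes with each control period).
- get_image(name): name is "side" or "top"; returns a dict with "pixels" (480x640x3 uint8, red, green, blue), "K" (3x3 intrinsics, pixels), "extrinsics" (4x4, takes a point from camera to world coordinates). Camera axes: x right, y down, z forward; pixel columns grow to the right and rows downward; lengths in mm; the calibration is good to about 2 mm. A picture is of the moment at which its call begins. There is no depth.
- job.close_job(): hands the job in, once; it reports no verdict.
The state is a dict: "t": time; "joint_positions": joint angles; "qvel": joint speeds; "joint_efforts": joint torques, N m; "position": TCP position; "tool_rot": TCP orientation; "force": force on the tool from outside, world axes, zero at the start; "torque": the same for the moment, N m; "opening": finger opening in mm.
Only numpy, scipy, OpenCV 4.12 (cv2) and the standard library are available. Lean on these libraries where they do the work, as an engineer would, in place of code of your own. Each camera call takes 0.05 s, during which the arm holds its last target.

## Task

Get the bronze sample plate that lies on the plywood filing jig clamped for filing. Push it with a fingertip until it sits square and flush against both the long fence and the short end stop, then push the arm of the cam lever round with one finger until the cam grips the plate tightly. Only slide the plate and push the lever: do not pinch the lever, do not lift the plate, and leave the file, the rubbing block and the white jar where they are.

Things in the scene. Friction and masses are not known exactly. Their poses are not given: they have to be found in the camera images.
- jig: Fixed filing jig: plywood board 150 (x) x 220 (y) x 12 mm. Origin: centre of its underside, on the turntable; x across the board to the long fence, y along that fence to the end stop, z up. Aluminium fences 16 mm wide rise 7 mm above the board: the long one has its working face at x = 50 mm, from y = -101 to 89; the end stop has its face at y = 65 mm, from x = 8 to 48.
- jig_corner (a point): Point on the board's top (12 mm above the turntable) where the working faces of long fence and end stop meet; axes as the jig's. The seated plate's corner comes here: its centre then lies 22.5 mm to -x and 30 mm to -y of it.
- plate: Bronze sample plate, 45 (x) x 60 (y) x 8 mm, 0.19 kg, loose, lying flat on the board near the end away from the end stop, somewhat turned and clear of both fences. Origin at the centre of its underside; its y axis is its 60 mm side, which goes along the long fence.
- cam_pivot (a point): Pivot of the cam lever, on the board's top; axis upright, axes as the jig's. At jig x = -19, y = +35 mm, facing the middle of the seated plate's 60 mm side.
- cam_lever (a joint): Cam lever's angle: 0 open, arm 75 degrees (1.31 rad) from the jig's +x towards its +y; grows anticlockwise from above, to a stop at 1.4. Stays where left; about 2.5 N at the handle turns it while free. As it grows the cam moves towards the fence, meets the seated plate at about 0.85, then tightens (5 N or so at the handle), tight from 1.2 on, and stays so. Below 0.25 it clears the plate by 3 mm.
- lever_grip (a point): Point on the centre line of the lever's round wooden handle (17 mm thick, 66 to 124 mm from the pivot), 95 mm from the pivot and 36.5 mm above the turntable; x points out along the arm, y to its left (the way it turns to clamp), z up. The handle sits on a steel strip 14 mm wide, cranked up from the pivot; under it the cam, a steel disc 36 mm across set 7 mm off the pivot, turns just above the board.
- file: Half-round file with a wooden handle, 258 mm long, 25 mm high, loose bystander left of the jig; origin under its middle, long along its y.
- pumice: Grey rubbing block, 46 x 76 x 31 mm, loose bystander on the robot's side of the jig; origin under its centre.
- jar: White screw-lid jar, 56 mm across, 70 mm tall, loose bystander behind the jig's right end; origin under its centre.
Not all that is in view belongs to the job. What is shaped like the plate but green is not meant.

How it is judged:
By the outcome, as a careful person would: the job done as asked, in the order asked, and still so for the second after the job is handed in, with the robot touching nothing.
It also fails if it takes over 54 s, if anything falls off the work surface, if the arm or the gripper's body presses on something with over 40 N, if the wrist force passes 120 N, or if a joint passes its speed limit or range.

## Working session

There is one attempt and no reset: what is moved stays moved. The work goes in short steps, Python scripts to look and compute and a tool call to move; the robot and the scene stay as the last step left them, time stands still between calls to the robot, and variables do not carry over. Pictures are saved under pics/ and viewed, and the job is handed in when it is done.

Besides the shell and the picture viewer there is one more tool, called after "Emit:" as name(argument=value, ...), one argument or row to a line, values as JSON. jog_arm: Moves the arm, as the interface text tells. Shifts and turns lie within -1 to 1; 1 stands for 0.1 m of shift or 180 degrees of turn. Its arguments: {"type":"object","properties":{"motion":{"type":"array"}},"required":["motion"]}

```bash
mkdir -p pics; cat > h.py <<'E'
import numpy as np, cv2
from cell import robot, get_image, job
def snap(n,f):
    d=get_image(n); cv2.imwrite('pics/'+f+'.png',d['pixels'][:,:,::-1]); np.savez('pics/'+f+'.npz',K=d['K'],E=d['extrinsics']); return d
def crop(f,x0,y0,x1,y1,s,o):
    im=cv2.imread('pics/'+f+'.png')[y0:y1,x0:x1]; cv2.imwrite('pics/'+o+'.png',cv2.resize(im,None,fx=s,fy=s,interpolation=cv2.INTER_CUBIC))
def w(f,u,v,z):
    c=np.load('pics/'+f+'.npz'); r=c['E'][:3,:3]@np.linalg.inv(c['K'])@np.array([u,v,1.]); o=c['E'][:3,3]; return (o+r*(z-o[2])/r[2])
def px(f,P):
    c=np.load('pics/'+f+'.npz'); q=c['K']@(c['E'][:3,:3].T@(np.array(P,float)-c['E'][:3,3])); return q[:2]/q[2]
E
python3 - <<'E'
from h import *
for n in('top','side'):
    d=snap(n,n+'0'); print(d['K'],d['extrinsics'])
print(robot.get_state())
E
```

```text
[[558.87079781   0.         313.90454087]
 [  0.         558.87079781 238.4118871 ]
 [  0.           0.           1.        ]] [[-1.88823243e-02 -9.89088102e-01  1.46110177e-01  3.78304637e+02]
 [-9.99639673e-01  2.14647412e-02  1.61179708e-02 -1.57829278e+02]
 [-1.90783103e-02 -1.45753185e-01 -9.89137011e-01  1.12039077e+03]
 [ 0.00000000e+00  0.00000000e+00  0.00000000e+00  1.00000000e+00]]
[[568.16063127   0.         317.18570195]
 [  0.         568.16063127 237.97213016]
 [  0.           0.           1.        ]] [[-9.80822523e-01 -8.99454948e-02  1.72907451e-01  3.55416955e+02]
 [-1.94109284e-01  5.30776687e-01 -8.24983451e-01  7.67728437e+02]
 [-1.75716993e-02 -8.42725292e-01 -5.38056984e-01  6.60679364e+02]
 [ 0.00000000e+00  0.00000000e+00  0.00000000e+00  1.00000000e+00]]
{'t': 0.1, 'joint_positions': array([-1.26630968e+00,  3.79365195e-01,  1.73472152e+00, -1.90093336e-05,
        1.02851148e+00, -3.33294621e-02]), 'qvel': array([-0.00011467, -0.00158453, -0.00055551, -0.00124748,  0.00076221,
        0.00085715]), 'joint_efforts': array([-2.32665196e-03, -7.65045905e+01, -4.35295308e+01,  6.52128132e-02,
        3.98910418e-02, -2.17407865e-05]), 'position': array([ 231.86219155, -660.10287973,  213.34792942]), 'tool_rot': array([ 9.85767968e-01,  1.68110860e-01, -7.60203848e-05, -4.97058227e-04]), 'force': array([ 0.15921725, -0.80361927,  0.25633639]), 'torque': array([ 0.02741084, -0.00700382,  0.02227733]), 'opening': 91.38028630746109}
```

View pics/top0.png

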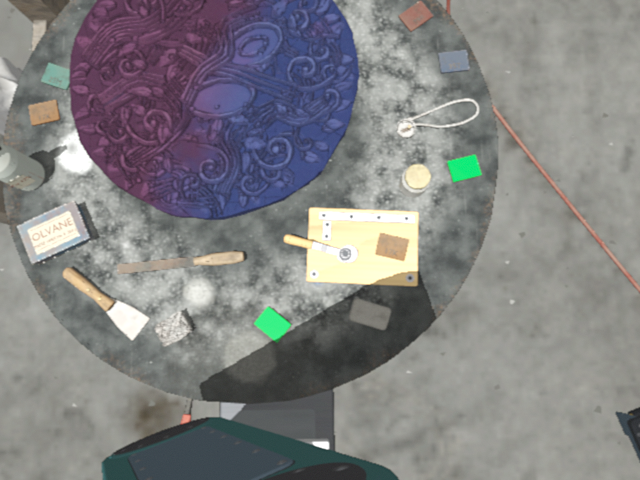

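View pics/side0.png

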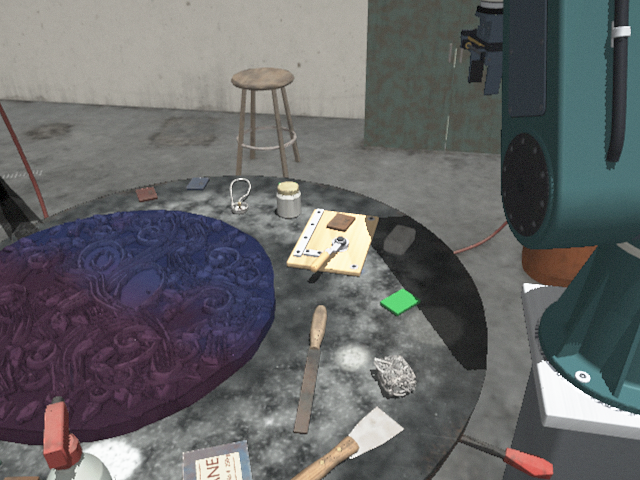

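The bronze/brown plate on the board is at top-view pixel (392,247). Other plate-like objects are green at (273,323) and (464,168), and small brown and blue ones lie at the rim. Only the one at (392,247) lies on the jig. I'll confirm in an enlarged crop.

```bash
python3 - <<'E'
from h import *
crop('top0',275,195,435,305,5,'c1')
crop('side0',270,190,400,290,6,'c2')
E
```

```text
(no output)
```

View pics/c1.png

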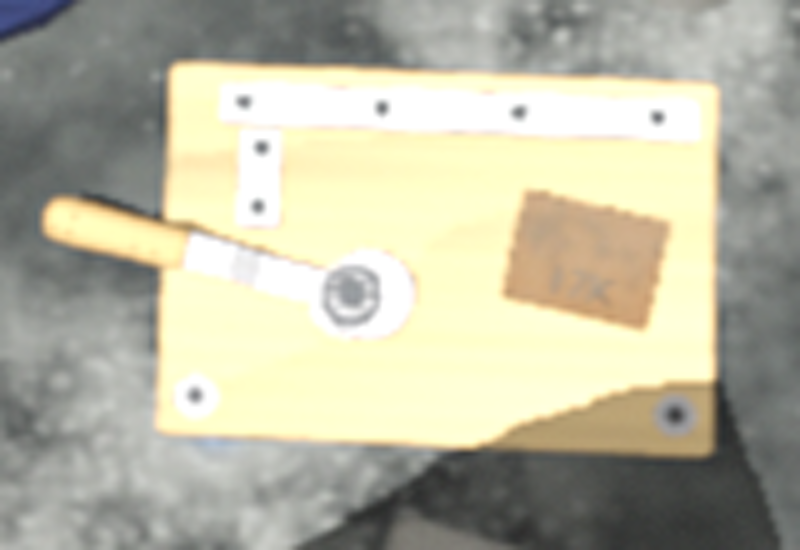

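View pics/c2.png

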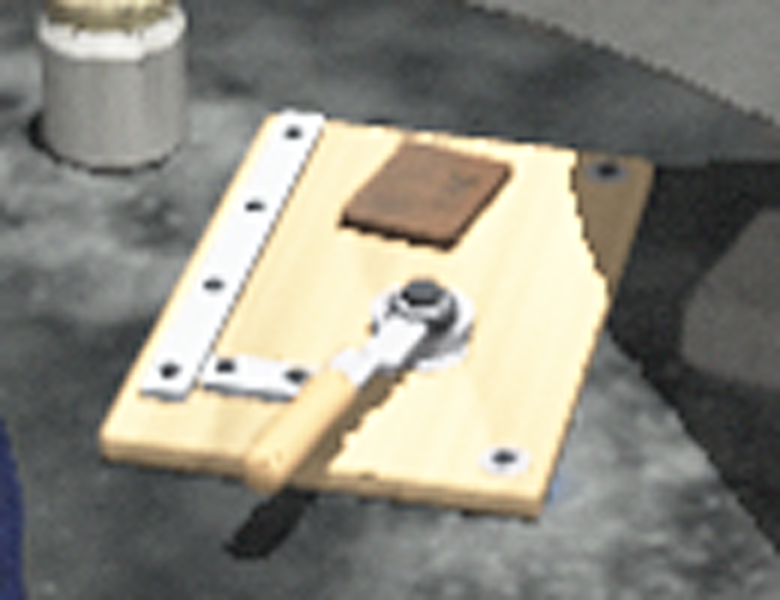

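Confirmed: the brown plate, stamped "12K", lies on the plywood at top (392,247), turned about 13°. The fence is at the top edge, the end stop is at the left, and the lever is open with its arm to the left.

```bash
cat >> h.py <<'E'
def cr(f,pts,x0,y0,s,z):
    return np.array([w(f,(a+.5)/s-.5+x0,(b+.5)/s-.5+y0,z)[:2] for a,b in pts])
from scipy.optimize import least_squares
def fit(P,Q): # rigid 2D Q = R P + t
    f=lambda p:(np.c_[np.cos(p[2])*P[:,0]-np.sin(p[2])*P[:,1]+p[0],np.sin(p[2])*P[:,0]+np.cos(p[2])*P[:,1]+p[1]]-Q).ravel()
    r=least_squares(f,[*Q.mean(0),0]); return r.x,f(r.x).reshape(-1,2)
E
python3 - <<'E'
from h import *
np.set_printoptions(precision=2,suppress=True)
B=cr('top0',[(172,62),(718,83),(713,457),(157,433)],275,195,5,12)
J,res=fit(np.array([[75,110],[75,-110],[-75,-110],[-75,110]]),B);print('jig',J,res)
def toJ(p): 
    c,s=np.cos(J[2]),np.sin(J[2]); return (np.asarray(p)-J[:2])@np.array([[c,-s],[s,c]])
L=cr('top0',[(220,85),(700,97),(696,142),(220,121),(240,225),(279,227),(282,129),(240,125)],275,195,5,19);print('fences in jig',toJ(L))
P=cr('top0',[(528,190),(668,222),(645,329),(503,295)],275,195,5,20)
pl,res=fit(np.array([[22.5,30],[22.5,-30],[-22.5,-30],[-22.5,30]]),toJ(P));print('plate in jig',pl,res)
print('pivot',toJ(cr('top0',[(351,293)],275,195,5,30)))
print('handle tip',toJ(cr('top0',[(42,213)],275,195,5,36)))
print('pumice',[w('top0',*p,31)[:2] for p in[(357,297),(392,307),(385,328),(350,318)]])
print('jar',w('top0',417,177,70))
np.save('J.npy',J)
E
```

```text
jig [ 524.64 -236.5    -0.06] [[-0.21 -0.23]
 [-0.04 -0.21]
 [ 0.35  0.09]
 [-0.1   0.35]]
fences in jig [[  65.11   90.32]
 [  67.63 -101.58]
 [  49.31 -100.28]
 [  50.44   89.72]
 [   8.71   80.03]
 [   8.52   64.49]
 [  48.16   64.8 ]
 [  49.13   81.65]]
plate in jig [  0.45 -57.46  -0.19] [[ 1.18  1.49]
 [ 0.23 -1.66]
 [-0.88 -1.23]
 [-0.53  1.4 ]]
pivot [[-18.12  35.31]]
handle tip [[  7.93 157.78]]
pumice [array([ 422.67, -221.42]), array([ 402.13, -288.31]), array([ 362.37, -273.33]), array([ 382.65, -206.73])]
jar [ 648.6  -341.36   70.  ]
```

```bash
cat >> h.py <<'E'
from scipy.spatial.transform import Rotation as R
def J2w(x,y):
    J=np.load('J.npy'); c,s=np.cos(J[2]),np.sin(J[2]); return np.array([J[0]+c*x-s*y,J[1]+s*x+c*y])
def w2J(p):
    J=np.load('J.npy'); c,s=np.cos(J[2]),np.sin(J[2]); d=np.asarray(p)[:2]-J[:2]; return np.array([c*d[0]+s*d[1],-s*d[0]+c*d[1]])
def st():
    s=robot.get_state(); r=R.from_quat(s['tool_rot']); X=r.as_matrix()[:,0]; J=np.load('J.npy')
    yaw=np.degrees(np.arctan2(X[1],X[0])-J[2])
    print('t',round(s['t'],2),'J',np.round(w2J(s['position']),2),'z',round(s['position'][2],2),'yaw/jig',round(yaw,2),'F',np.round(s['force'],1),'op',round(s['opening'],1),'w',np.round(s['position'],1)); return s
def go(x,y,z,yaw=0):
    s=st(); r=R.from_quat(s['tool_rot']); J=np.load('J.npy')
    d=r.inv().apply(np.r_[J2w(x,y),z]-s['position'])/100
    ry=R.from_euler('z',yaw+np.degrees(J[2]),degrees=True)*R.from_euler('x',180,degrees=True)
    t=(r.inv()*ry).as_rotvec()/np.pi
    print('shift',np.round(d,3),'turn',np.round(t,4))
E
python3 -c "
from h import *
print(np.load('J.npy'));go(-53,-60,150)"
```

```text
[ 5.24642941e+02 -2.36500146e+02 -6.12192769e-02]
t 0.1 J [-266.32 -440.72] z 213.35 yaw/jig 22.86 F [ 0.2 -0.8  0.3] op 91.4 w [ 231.9 -660.1  213.3]
shift [ 3.445 -2.679  0.636] turn [-3.00e-04  1.00e-04  1.27e-01]
```

Emit:
jog_arm(
  motion=[0.4,-0.3,0,0,0,0.04,-1,0.7,-0.55,0,0,0,0.08,-1,1,-0.78,0,0,0,0.127,-1,1,-0.78,0,0,0,0.127,-1,1,-0.78,0,0,0,0.127,-1],
)

```text
t: 0.6
position: [300.8, -553.4, 214.0]
tool_rot: [1.0, -0.029, -0.0, 0.0]
force: [0.7, -0.2, -0.2]
opening: 54.0
```

```bash
python3 -c "
from h import *
go(-53,-60,150)"
```

```text
t 0.6 J [-204.03 -329.99] z 213.96 yaw/jig 0.17 F [ 0.7 -0.2 -0.2] op 54.0 w [ 300.8 -553.4  214. ]
shift [ 1.518 -2.695  0.639] turn [0.     0.     0.0009]
```

Emit:
jog_arm(
  motion=[0.3,-0.5,0,0,0,0,-1,0.5,-0.9,0,0,0,0,-1,0.55,-1,0,0,0,0,-1,0.55,-1,0,0,0,0,-1],
)

```text
t: 1.0
position: [362.0, -456.8, 214.0]
tool_rot: [1.0, -0.029, -0.0, 0.0]
force: [0.3, -0.3, -0.5]
opening: 22.4
```

Emit:
jog_arm(
  motion=[0.3,-0.5,0,0,0,0,-1,0.5,-0.9,0.2,0,0,0,-1,0.55,-1,0.4,0,0,0,-1,0.55,-1,0.4,0,0,0,-1,0.55,-1,0.4,0,0,0,-1],
)

```text
t: 1.5
position: [422.3, -362.3, 174.1]
tool_rot: [1.0, -0.03, -0.0, 0.0]
force: [-0.6, -0.7, -0.2]
opening: 0.5
```

```bash
python3 -c "
from h import *
go(-53,-60,80)"
```

```text
t 1.5 J [ -94.49 -131.8 ] z 174.11 yaw/jig 0.02 F [-0.6 -0.7 -0.2] op 0.5 w [ 422.3 -362.3  174.1]
shift [ 0.416 -0.718  0.941] turn [0.     0.0001 0.0001]
```

Emit:
jog_arm(
  motion=[0.2,-0.36,0.3,0,0,0,-1,0.415,-0.72,0.7,0,0,0,-1,0.415,-0.72,0.94,0,0,0,-1,0.415,-0.72,0.94,0,0,0,-1,0.415,-0.72,0.94,0,0,0,-1],
)

```text
t: 2.0
position: [468.4, -293.3, 81.0]
tool_rot: [1.0, -0.031, 0.0, 0.0]
force: [-0.6, -0.2, 0.3]
opening: 0.7
```

```bash
python3 - <<'E'
from h import *
go(-53,-60,15)
snap('top','top1');crop('top1',275,195,435,305,5,'c3')
snap('side','side1');crop('side1',250,130,450,290,4,'c4')
E
```

```text
t 2.0 J [-52.64 -60.11] z 80.98 yaw/jig -0.05 F [-0.6 -0.2  0.3] op 0.7 w [ 468.4 -293.3   81. ]
shift [-0.004 -0.001  0.66 ] turn [ 0.0001 -0.0001 -0.0003]
```

View pics/c3.png

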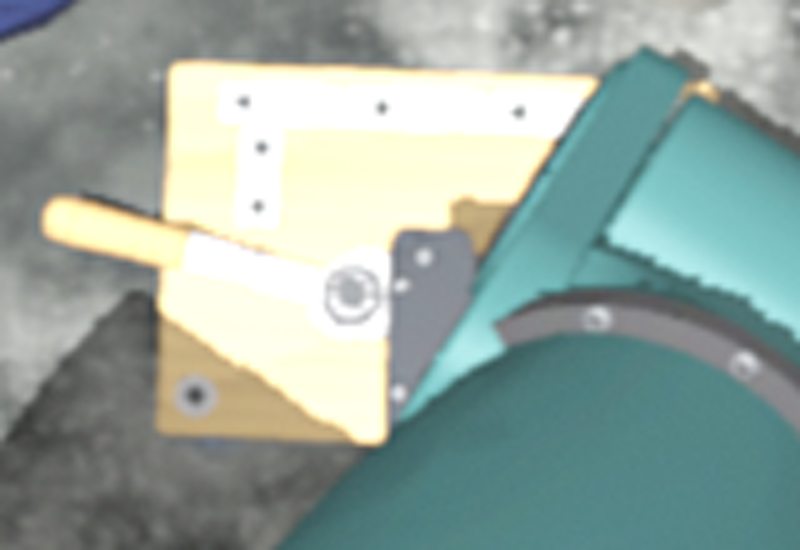

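View pics/c4.png

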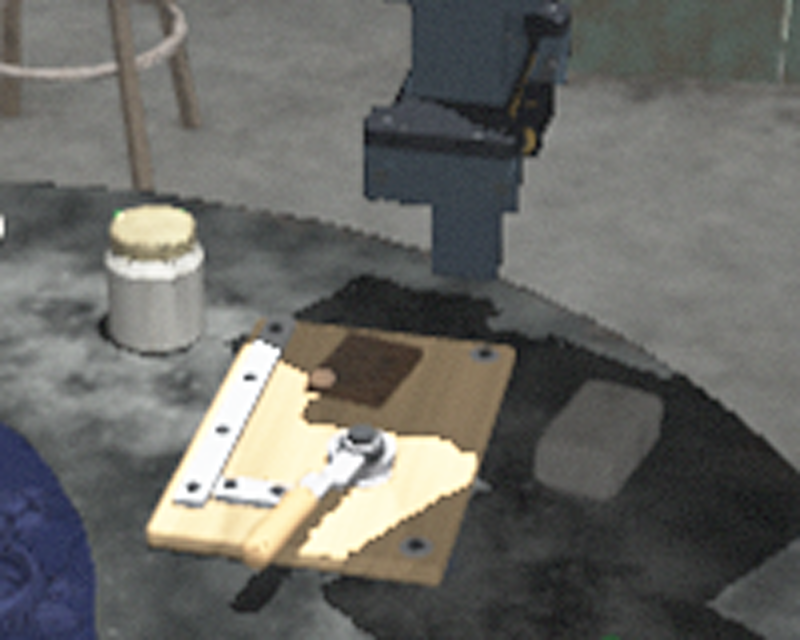

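The side view shows the closed fingers at crop (465,275), above the robot-side edge of the board with the plate clear. The top view is partly hidden by the arm. Descending.

Emit:
jog_arm(
  motion=[0,0,0.3,0,0,0,-1,0,0,0.55,0,0,0,-1,0,0,0.655,0,0,0,-1,0,0,0.655,0,0,0,-1,0,0,0.655,0,0,0,-1],
)

```text
t: 2.6
position: [468.9, -292.3, 15.8]
tool_rot: [1.0, -0.031, 0.001, 0.0]
force: [-1.1, 0.3, 0.3]
opening: 0.6
```

```bash
python3 - <<'E'
from h import *
go(-16,-60,15)
E
```

```text
t 2.6 J [-52.18 -59.14] z 15.75 yaw/jig -0.02 F [-1.1  0.3  0.3] op 0.6 w [ 468.9 -292.3   15.8]
shift [0.362 0.009 0.008] turn [ 0.0002 -0.0004 -0.0001]
```

Emit:
jog_arm(
  motion=[0.04,0.01,0.005,0,0,0,-1,0.08,0.01,0.005,0,0,0,-1,0.11,0.01,0.005,0,0,0,-1,0.14,0.01,0.005,0,0,0,-1,0.17,0.01,0.005,0,0,0,-1,0.2,0.01,0.005,0,0,0,-1,0.23,0.01,0.005,0,0,0,-1,0.26,0.01,0.005,0,0,0,-1,0.29,0.01,0.005,0,0,0,-1,0.32,0.01,0.005,0,0,0,-1,0.34,0.01,0.005,0,0,0,-1,0.36,0.01,0.005,0,0,0,-1],
)

```text
t: 3.8
position: [504.3, -294.6, 13.9]
tool_rot: [1.0, -0.031, -0.0, -0.0]
force: [-2.3, 0.5, 0.9]
opening: 0.2
```

```bash
python3 - <<'E'
from h import *
go(-11,-60,15)
snap('side','side2');crop('side2',270,190,400,290,6,'c5')
E
```

```text
t 3.8 J [-16.74 -59.27] z 13.87 yaw/jig 0.0 F [-2.3  0.5  0.9] op 0.2 w [ 504.3 -294.6   13.9]
shift [ 0.057  0.007 -0.011] turn [-0.      0.0001  0.    ]
```

View pics/c5.png

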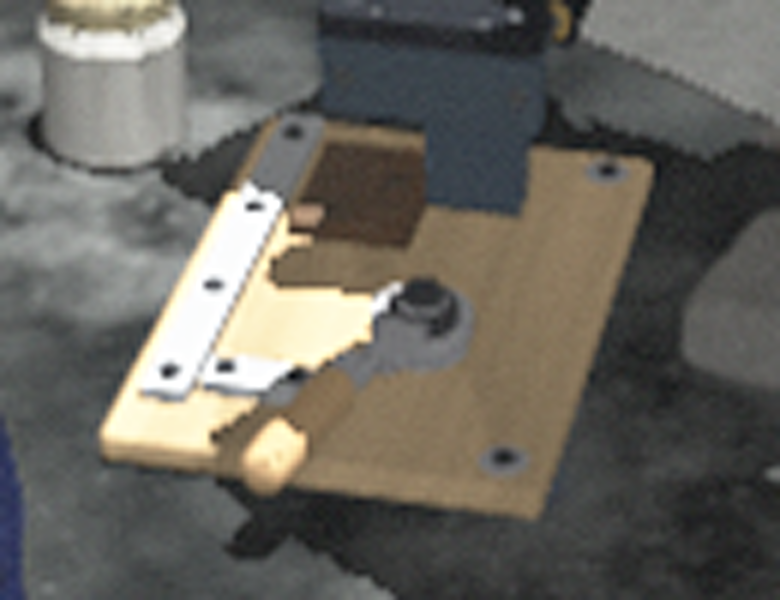

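The plate (crop 365,195) has turned square with the finger and is a few mm from the fence. I'll press on gently.

Emit:
jog_arm(
  motion=[0.015,0,-0.01,0,0,0,-1,0.03,0,-0.01,0,0,0,-1,0.04,0,-0.01,0,0,0,-1,0.05,0,-0.01,0,0,0,-1,0.05,0,-0.01,0,0,0,-1],
)

```text
t: 4.35
position: [509.3, -295.0, 15.0]
tool_rot: [1.0, -0.031, 0.0, 0.0]
force: [-1.6, 0.1, 0.9]
opening: 0.6
```

Emit:
jog_arm(
  motion=[0.01,0,0,0,0,0,-1,0.02,0,0,0,0,0,-1,0.02,0,0,0,0,0,-1],
)

```text
t: 4.65
position: [510.0, -294.8, 14.8]
tool_rot: [1.0, -0.031, -0.001, -0.0]
force: [-10.6, -0.2, 8.0]
opening: 0.4
```

```bash
python3 - <<'E'
from h import *
st()
snap('side','side3');crop('side3',270,190,400,290,6,'c6')
E
```

```text
t 4.65 J [-11.03 -59.1 ] z 14.81 yaw/jig 0.01 F [-10.6  -0.2   8. ] op 0.4 w [ 510.  -294.8   14.8]
```

View pics/c6.png

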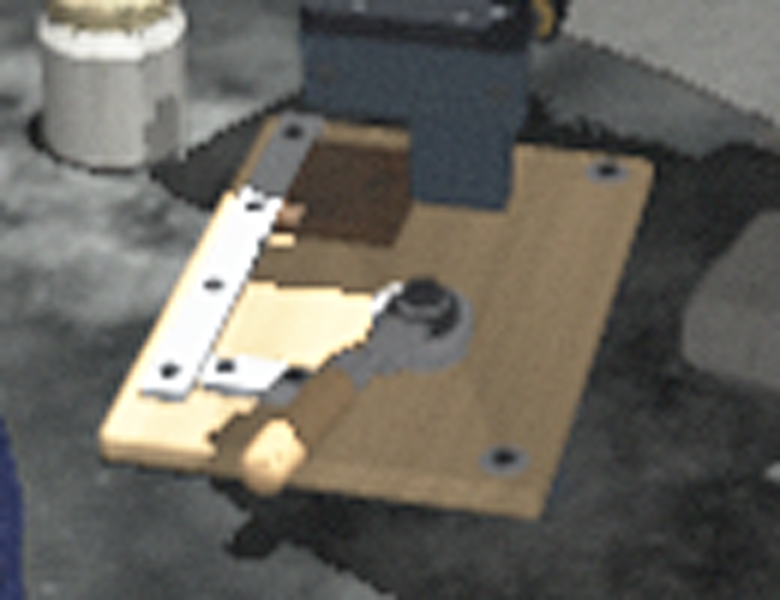

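Contact force of 10.6 N at x = -11.0, exactly where the fence-seated plate should be. Now going round behind the plate.

Emit:
jog_arm(
  motion=[-0.1,0,0,0,0,0,-1,-0.2,0,-0.1,0,0,0,-1,-0.2,0.1,-0.4,0,0,0,-1,-0.1,0.3,-0.45,0,0,0,-1,0.2,0.56,-0.45,0,0,0,-1,0.38,0.56,-0.45,0,0,0,-1,0.38,0.56,-0.45,0,0,0,-1,0.38,0.56,-0.45,0,0,0,-1],
)

```text
t: 5.5
position: [544.9, -353.0, 60.1]
tool_rot: [1.0, -0.03, -0.0, -0.0]
force: [0.5, 1.2, -0.7]
opening: 0.3
```

```bash
python3 - <<'E'
from h import *
go(26,-114,15.5)
snap('side','side4');crop('side4',270,160,400,260,6,'c7')
E
```

```text
t 5.5 J [  27.32 -114.99] z 60.07 yaw/jig 0.02 F [ 0.5  1.2 -0.7] op 0.3 w [ 544.9 -353.    60.1]
shift [-0.013 -0.01   0.446] turn [-0.0001  0.0001  0.0001]
```

View pics/c7.png

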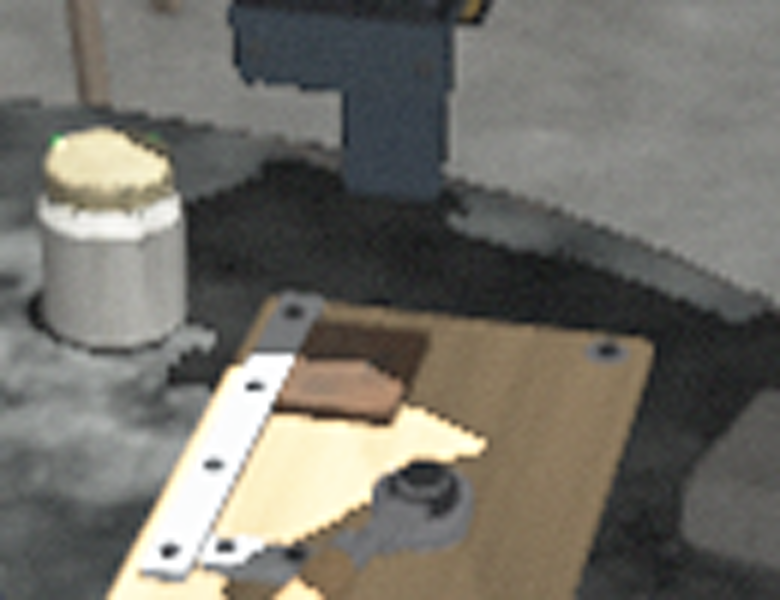

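Plate flush along the fence (crop 360,370). Descending behind it, then pushing towards the end stop.

Emit:
jog_arm(
  motion=[-0.01,0,0.2,0,0,0,-1,-0.01,0,0.4,0,0,0,-1,-0.01,0,0.445,0,0,0,-1,-0.01,0,0.445,0,0,0,-1,-0.01,-0.05,0.445,0,0,0,-1,-0.01,-0.1,0.445,0,0,0,-1,-0.01,-0.15,0.445,0,0,0,-1,-0.01,-0.19,0.445,0,0,0,-1],
)

```text
t: 6.35
position: [546.0, -333.8, 15.9]
tool_rot: [1.0, -0.03, 0.0, 0.0]
force: [-0.5, 0.3, -0.1]
opening: 0.4
```

Emit:
jog_arm(
  motion=[0,-0.04,0,0,0,0,-1,0,-0.08,0,0,0,0,-1,0,-0.12,0,0,0,0,-1,0,-0.16,0,0,0,0,-1,0,-0.2,0,0,0,0,-1,0,-0.24,0,0,0,0,-1,0,-0.28,0,0,0,0,-1,0,-0.32,0,0,0,0,-1,0,-0.36,0,0,0,0,-1,0,-0.4,0,0,0,0,-1,0,-0.43,0,0,0,0,-1,0,-0.45,0,0,0,0,-1],
)

```text
t: 7.55
position: [548.7, -289.1, 15.5]
tool_rot: [1.0, -0.031, 0.0, 0.0]
force: [0.2, -2.6, 2.2]
opening: 0.2
```

```bash
python3 - <<'E'
from h import *
go(26,-9,15)
snap('side','side5');crop('side5',270,190,400,290,6,'c8')
E
```

```text
t 7.55 J [ 27.23 -51.05] z 15.47 yaw/jig 0.01 F [ 0.2 -2.6  2.2] op 0.2 w [ 548.7 -289.1   15.5]
shift [-0.012 -0.421  0.005] turn [ 0.     -0.      0.0001]
```

View pics/c8.png

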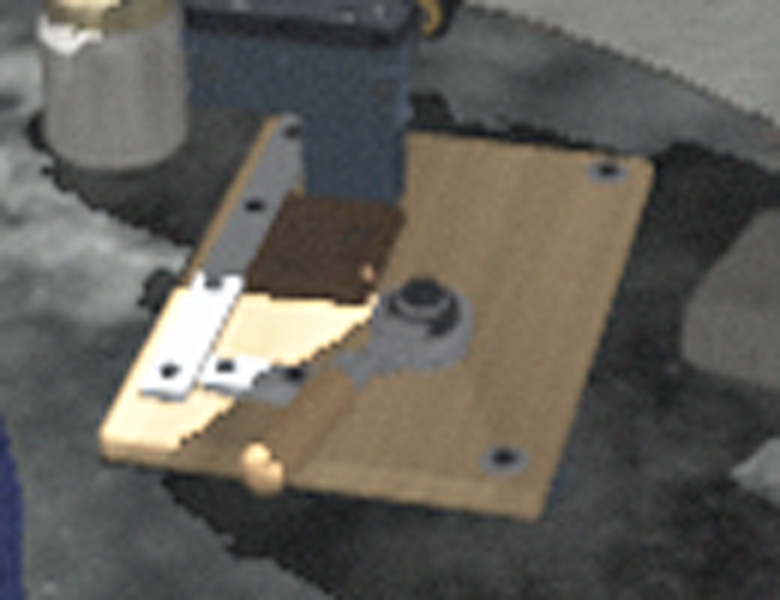

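The plate (crop 325,250) slides along the fence, square, and is just reaching the cam's level with clearance. Continuing.

Emit:
jog_arm(
  motion=[0,-0.04,0,0,0,0,-1,0,-0.08,0,0,0,0,-1,0,-0.12,0,0,0,0,-1,0,-0.16,0,0,0,0,-1,0,-0.2,0,0,0,0,-1,0,-0.24,0,0,0,0,-1,0,-0.28,0,0,0,0,-1,0,-0.31,0,0,0,0,-1,0,-0.34,0,0,0,0,-1,0,-0.37,0,0,0,0,-1,0,-0.38,0,0,0,0,-1,0,-0.39,0,0,0,0,-1],
)

```text
t: 8.8
position: [551.0, -250.4, 15.4]
tool_rot: [1.0, -0.031, -0.0, -0.0]
force: [-0.3, -4.4, 4.2]
opening: 0.3
```

```bash
python3 - <<'E'
from h import *
go(26,-9,15)
snap('side','side6');crop('side6',270,190,400,290,6,'c9')
E
```

```text
t 8.8 J [ 27.17 -12.26] z 15.43 yaw/jig 0.0 F [-0.3 -4.4  4.2] op 0.3 w [ 551.  -250.4   15.4]
shift [-0.012 -0.033  0.004] turn [-0.  0.  0.]
```

View pics/c9.png

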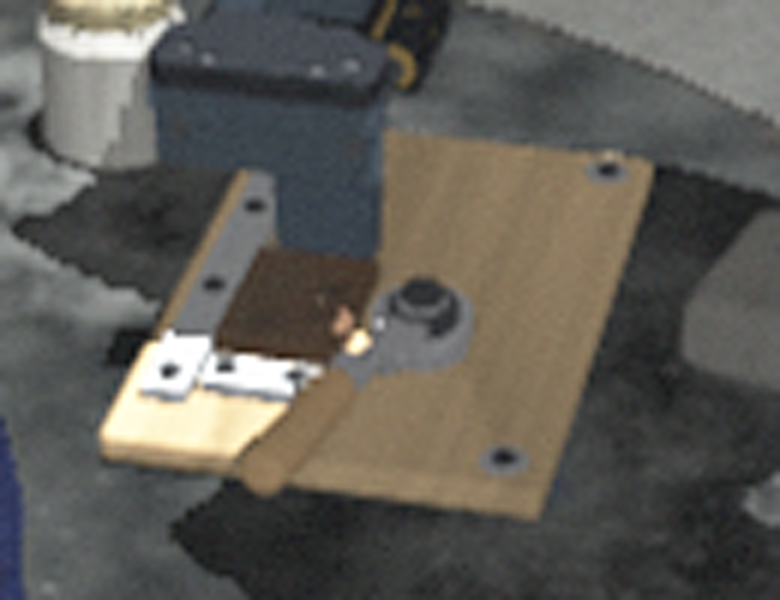

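Plate (crop 300,300) about 3 mm short of the stop; creeping.

Emit:
jog_arm(
  motion=[0,-0.01,0,0,0,0,-1,0,-0.02,0,0,0,0,-1,0,-0.03,0,0,0,0,-1,0,-0.03,0,0,0,0,-1],
)

```text
t: 9.25
position: [551.2, -247.4, 15.4]
tool_rot: [1.0, -0.031, 0.0, -0.0]
force: [-0.1, -2.9, 3.4]
opening: 0.1
```

Emit:
jog_arm(
  motion=[0,-0.01,0,0,0,0,-1,0,-0.01,0,0,0,0,-1],
)

```text
t: 9.45
position: [551.3, -246.4, 15.5]
tool_rot: [1.0, -0.031, 0.0, 0.0]
force: [-0.7, -2.3, 3.6]
opening: 0.6
```

```bash
python3 - <<'E'
from h import *
go(26,-9,15)
E
```

```text
t 9.45 J [27.19 -8.26] z 15.45 yaw/jig 0.0 F [-0.7 -2.3  3.6] op 0.6 w [ 551.3 -246.4   15.5]
shift [-0.012  0.007  0.005] turn [ 0. -0.  0.]
```

Emit:
jog_arm(
  motion=[0,-0.007,0,0,0,0,-1,0,-0.007,0,0,0,0,-1],
)

```text
t: 9.65
position: [551.3, -245.7, 15.5]
tool_rot: [1.0, -0.031, 0.0, 0.0]
force: [-0.5, -2.3, 3.6]
opening: 0.6
```

Emit:
jog_arm(
  motion=[0,-0.007,0,0,0,0,-1,0,-0.007,0,0,0,0,-1],
)

```text
t: 9.85
position: [551.4, -245.0, 15.5]
tool_rot: [1.0, -0.031, 0.0, 0.0]
force: [0.8, -3.1, 4.8]
opening: 0.5
```

```bash
python3 - <<'E'
from h import *
st()
snap('side','side7');crop('side7',290,215,355,265,12,'c10')
E
```

```text
t 9.85 J [27.18 -6.87] z 15.45 yaw/jig 0.01 F [ 0.8 -3.1  4.8] op 0.5 w [ 551.4 -245.    15.5]
```

View pics/c10.png

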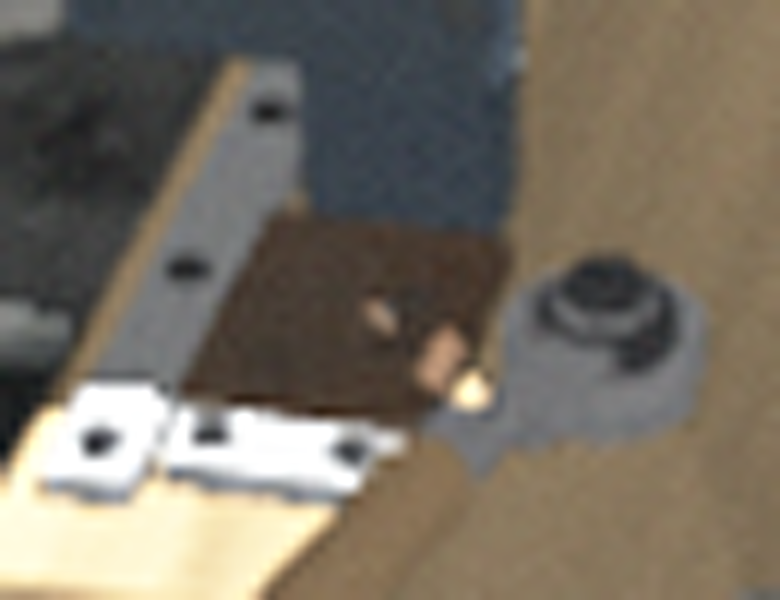

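Emit:
jog_arm(
  motion=[0,-0.008,0,0,0,0,-1,0,-0.008,0,0,0,0,-1],
)

```text
t: 10.1
position: [551.4, -244.2, 15.4]
tool_rot: [1.0, -0.031, 0.0, 0.0]
force: [0.3, -4.0, 3.3]
opening: 0.7
```

Emit:
jog_arm(
  motion=[0,-0.008,0,0,0,0,-1,0,-0.008,0,0,0,0,-1],
)

```text
t: 10.3
position: [551.4, -243.4, 15.4]
tool_rot: [1.0, -0.031, -0.0, -0.0]
force: [-0.5, -3.3, 5.2]
opening: 0.4
```

Emit:
jog_arm(
  motion=[0,-0.008,0,0,0,0,-1,0,-0.008,0,0,0,0,-1],
)

```text
t: 10.5
position: [551.5, -242.6, 15.4]
tool_rot: [1.0, -0.031, 0.0, -0.0]
force: [-0.6, -2.7, 4.4]
opening: 0.4
```

Emit:
jog_arm(
  motion=[0,-0.008,0,0,0,0,-1,0,-0.008,0,0,0,0,-1],
)

```text
t: 10.7
position: [551.5, -241.8, 15.4]
tool_rot: [1.0, -0.031, -0.0, -0.0]
force: [-0.2, -3.3, 4.0]
opening: 0.9
```

```bash
python3 - <<'E'
from h import *
st()
snap('side','side8');crop('side8',290,215,355,265,12,'c11')
E
```

```text
t 10.7 J [27.14 -3.66] z 15.44 yaw/jig 0.0 F [-0.2 -3.3  4. ] op 0.9 w [ 551.5 -241.8   15.4]
```

View pics/c11.png

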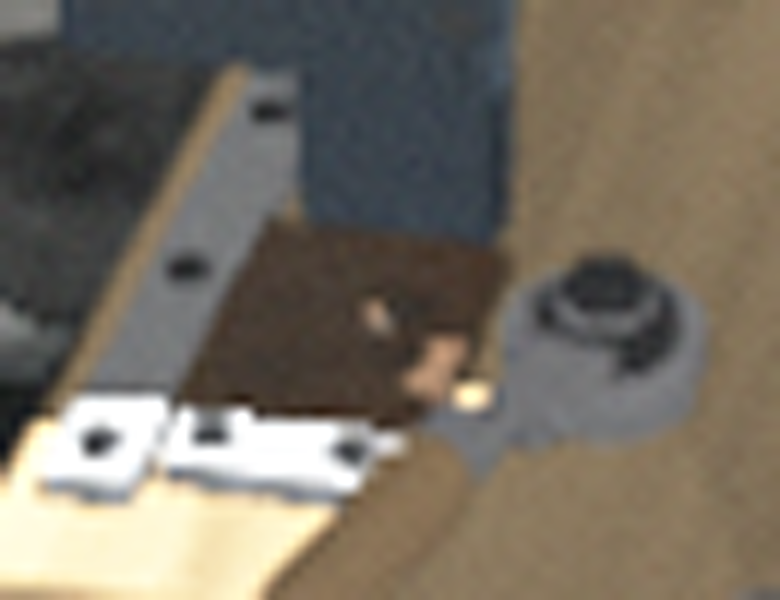

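Emit:
jog_arm(
  motion=[0,-0.008,0,0,0,0,-1,0,-0.008,0,0,0,0,-1],
)

```text
t: 10.95
position: [551.6, -241.2, 15.5]
tool_rot: [1.0, -0.031, 0.0, 0.0]
force: [-0.2, -4.8, 3.8]
opening: -0.1
```

Emit:
jog_arm(
  motion=[0,-0.008,0,0,0,0,-1,0,-0.008,0,0,0,0,-1],
)

```text
t: 11.15
position: [551.7, -241.0, 15.5]
tool_rot: [1.0, -0.03, 0.0, 0.001]
force: [-1.4, -11.2, 2.8]
opening: 0.7
```

Emit:
jog_arm(
  motion=[0,-0.008,0,0,0,0,-1,0,-0.008,0,0,0,0,-1],
)

```text
t: 11.35
position: [551.7, -240.8, 15.6]
tool_rot: [1.0, -0.03, 0.0, 0.001]
force: [-2.8, -17.6, 1.2]
opening: -0.1
```

```bash
python3 - <<'E'
from h import *
st()
snap('side','side9');crop('side9',290,215,355,265,12,'c12')
J=np.load('J.npy')
for z,pts in((20,[(50,65),(5,65),(5,5),(50,5)]),(19,[(8,65),(48,65),(50,-40),(50,89)])):
  for p in pts:
    q=px('side9',np.r_[J2w(*p),z]); print(p,z,np.round((q-[290,215]+.5)*12-.5,0))
E
```

```text
t 11.35 J [27.32 -2.64] z 15.55 yaw/jig 0.04 F [ -2.8 -17.6   1.2] op -0.1 w [ 551.7 -240.8   15.6]
(50, 65) 20 [187. 397.]
(5, 65) 20 [444. 430.]
(5, 5) 20 [526. 245.]
(50, 5) 20 [279. 215.]
(8, 65) 19 [426. 433.]
(48, 65) 19 [198. 403.]
(50, -40) 19 [343.  92.]
(50, 89) 19 [148. 479.]
```

View pics/c12.png

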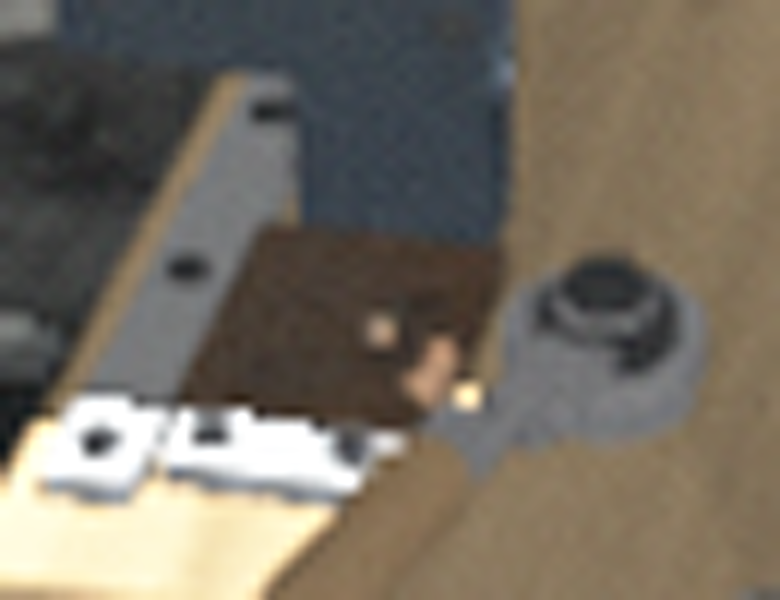

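Force rose to 17.6 N; plate is seated against stop and fence. Backing off, then lifting and going to the lever.

Emit:
jog_arm(
  motion=[0,0.06,0,0,0,0,-1,0,0.12,0,0,0,0,-1,0,0.12,-0.2,0,0,0,-1,0,0.12,-0.6,0,0,0,-1,0.2,0,-0.75,0,0,0,-1,0.2,-0.5,-0.75,0,0,0,-1,0.2,-0.9,-0.75,0,0,0,-1,0.2,-0.9,-0.75,0,0,0,-1,0.2,-0.9,-0.75,0,0,0,-1],
)

```text
t: 12.3
position: [577.0, -150.1, 90.2]
tool_rot: [1.0, -0.03, -0.0, -0.0]
force: [0.1, 0.5, -0.7]
opening: 0.7
```

```bash
cat >> h.py <<'E'
def lev(q,d=24.5,z=31,r=95):
    f=1.309+q; t=np.array([-np.sin(f),np.cos(f)]); p=np.array([-19,35])+r*np.array([np.cos(f),np.sin(f)])-d*t
    return p[0],p[1],z,np.degrees(f)-90
E
python3 - <<'E'
from h import *
print(lev(0,36))
go(*lev(0,36,80))
snap('side','side10');crop('side10',270,190,400,290,6,'c13')
snap('top','top10');crop('top10',275,195,435,305,5,'c14')
E
```

```text
(np.float64(40.36088666494005), np.float64(117.44564957808352), 31, np.float64(-14.99982461737524))
t 12.3 J [46.93 89.41] z 90.25 yaw/jig 0.09 F [ 0.1  0.5 -0.7] op 0.7 w [ 577.  -150.1   90.2]
shift [-0.065 -0.28   0.103] turn [-0.0001  0.0002  0.0839]
```

View pics/c13.png

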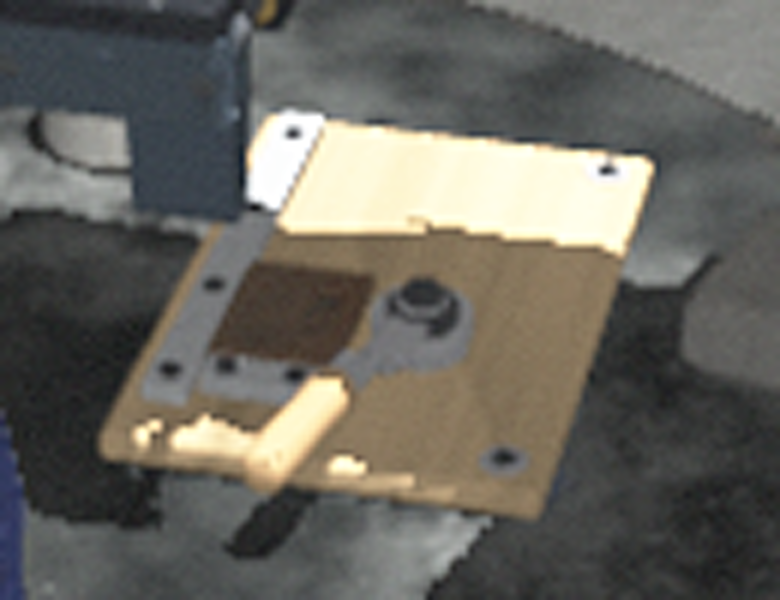

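View pics/c14.png

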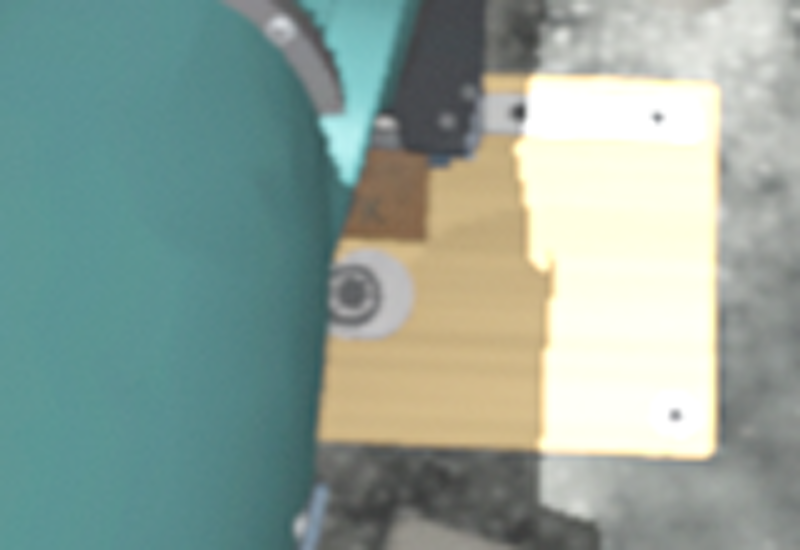

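```bash
python3 - <<'E'
from h import *
print('plate rear edge in jig:',[np.round(w2J(p),1) for p in cr('top10',[(428,170),(427,225),(427,241),(360,240)],275,195,5,20)])
print('side: rear-left, front-left, rear-right',[np.round(w2J(p),1) for p in cr('side10',[(250,263),(212,355),(377,275)],270,190,6,20)])
go(*lev(0,36,80))
E
```

```text
plate rear edge in jig: [array([33.7,  6.1]), array([11.5,  5.8]), array([5.1, 5.6]), array([ 4.4, 32.2])]
side: rear-left, front-left, rear-right [array([52.1,  9.6]), array([49.2, 69.2]), array([6.5, 7.1])]
t 12.4 J [47.1  88.12] z 90.28 yaw/jig -0.02 F [-0.9 -0.7  0.3] op 0.5 w [ 577.  -151.4   90.3]
shift [-0.067 -0.293  0.103] turn [-0.      0.0001  0.0832]
```

Emit:
jog_arm(
  motion=[-0.03,-0.15,0,0,0,0.04,-1,-0.065,-0.28,0.1,0,0,0.084,-1,-0.065,-0.28,0.1,0,0,0.084,-1,-0.065,-0.28,0.1,0,0,0.084,-1],
)

```text
t: 12.8
position: [572.3, -123.4, 80.4]
tool_rot: [0.987, -0.16, -0.0, -0.0]
force: [-0.3, 0.4, 0.1]
opening: 0.3
```

```bash
python3 - <<'E'
from h import *
go(*lev(0,36,31))
E
```

```text
t 12.8 J [ 40.68 115.84] z 80.39 yaw/jig -14.9 F [-0.3  0.4  0.1] op 0.3 w [ 572.3 -123.4   80.4]
shift [-0.007 -0.015  0.494] turn [0.     0.0001 0.0006]
```

Plate measures: rear edge y≈5.8 (5 expected), inner side x≈4.8 (5 expected): seated within measurement error. Descending beside the handle.

Emit:
jog_arm(
  motion=[0,-0.01,0.2,0,0,0,-1,0,-0.015,0.4,0,0,0,-1,0,-0.015,0.49,0,0,0,-1,0,-0.015,0.49,0,0,0,-1],
)

```text
t: 13.2
position: [572.3, -121.7, 30.6]
tool_rot: [0.987, -0.161, -0.001, -0.0]
force: [-0.2, -0.3, 0.9]
opening: -0.0
```

```bash
python3 - <<'E'
from h import *
for q in (0,.2,.4,.6,.8): go(*lev(q,24.5,31))
snap('side','side11');crop('side11',260,190,390,290,6,'c15')
E
```

```text
t 13.2 J [ 40.57 117.52] z 30.65 yaw/jig -15.04 F [-0.2 -0.3  0.9] op -0.0 w [ 572.3 -121.7   30.6]
shift [-0.117  0.001 -0.003] turn [ 0.      0.0005 -0.0002]
t 13.2 J [ 40.57 117.52] z 30.65 yaw/jig -15.04 F [-0.2 -0.3  0.9] op -0.0 w [ 572.3 -121.7   30.6]
shift [-0.31  -0.028 -0.003] turn [-0.      0.0005 -0.0639]
t 13.2 J [ 40.57 117.52] z 30.65 yaw/jig -15.04 F [-0.2 -0.3  0.9] op -0.0 w [ 572.3 -121.7   30.6]
shift [-0.506 -0.019 -0.003] turn [-1.000e-04  5.000e-04 -1.275e-01]
t 13.2 J [ 40.57 117.52] z 30.65 yaw/jig -15.04 F [-0.2 -0.3  0.9] op -0.0 w [ 572.3 -121.7   30.6]
shift [-0.696  0.029 -0.002] turn [-1.000e-04  5.000e-04 -1.912e-01]
t 13.2 J [ 40.57 117.52] z 30.65 yaw/jig -15.04 F [-0.2 -0.3  0.9] op -0.0 w [ 572.3 -121.7   30.6]
shift [-0.873  0.114 -0.002] turn [-2.000e-04  5.000e-04 -2.549e-01]
```

View pics/c15.png

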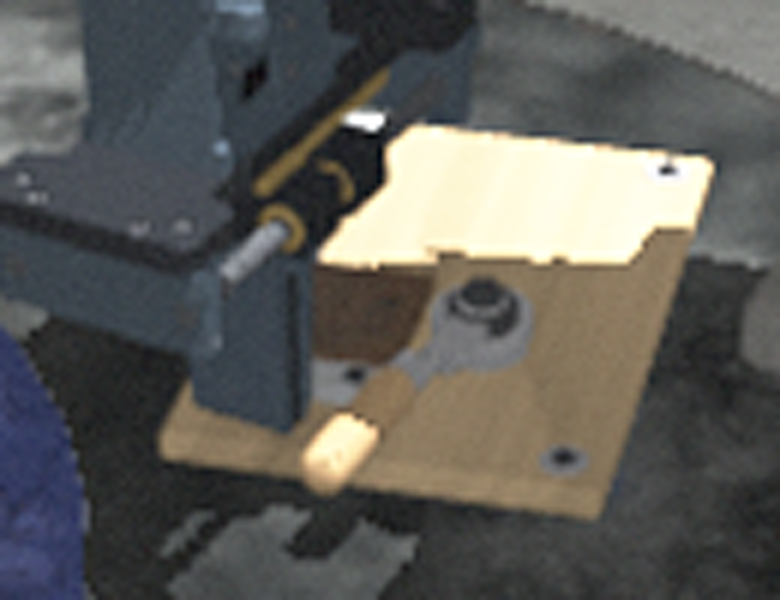

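The finger (crop 250,390) stands beside the handle (340,450) on its fence side. Pushing round the first part.

Emit:
jog_arm(
  motion=[-0.06,0,0,0,0,0,-1,-0.115,0,0,0,0,0,-1,-0.165,-0.01,0,0,0,-0.016,-1,-0.215,-0.018,0,0,0,-0.032,-1,-0.265,-0.025,0,0,0,-0.048,-1,-0.31,-0.028,0,0,0,-0.064,-1,-0.36,-0.028,0,0,0,-0.08,-1,-0.41,-0.026,0,0,0,-0.096,-1,-0.46,-0.023,0,0,0,-0.112,-1,-0.505,-0.019,0,0,0,-0.1275,-1,-0.555,-0.01,0,0,0,-0.1435,-1,-0.6,0.005,0,0,0,-0.16,-1],
)

```text
t: 14.45
position: [516.0, -102.4, 32.3]
tool_rot: [0.996, 0.09, 0.001, 0.0]
force: [2.4, 2.3, -0.5]
opening: 0.7
```

```bash
python3 - <<'E'
from h import *
for q in (.5,.6,.7,.8,.9,1.0): print(q);go(*lev(q,24.5,31))
snap('side','side12');crop('side12',260,190,390,290,6,'c16')
E
```

```text
0.5
t 14.45 J [-16.83 133.37] z 32.25 yaw/jig 13.82 F [ 2.4  2.3 -0.5] op 0.7 w [ 516.  -102.4   32.3]
shift [-0.008  0.001  0.012] turn [ 0.0002 -0.0005  0.001 ]
0.6
t 14.45 J [-16.83 133.37] z 32.25 yaw/jig 13.82 F [ 2.4  2.3 -0.5] op 0.7 w [ 516.  -102.4   32.3]
shift [-0.104 -0.019  0.012] turn [ 0.0002 -0.0005 -0.0309]
0.7
t 14.45 J [-16.83 133.37] z 32.25 yaw/jig 13.82 F [ 2.4  2.3 -0.5] op 0.7 w [ 516.  -102.4   32.3]
shift [-0.202 -0.03   0.012] turn [ 0.0002 -0.0005 -0.0627]
0.8
t 14.45 J [-16.83 133.37] z 32.25 yaw/jig 13.82 F [ 2.4  2.3 -0.5] op 0.7 w [ 516.  -102.4   32.3]
shift [-0.3   -0.03   0.012] turn [ 0.0003 -0.0005 -0.0945]
0.9
t 14.45 J [-16.83 133.37] z 32.25 yaw/jig 13.82 F [ 2.4  2.3 -0.5] op 0.7 w [ 516.  -102.4   32.3]
shift [-0.397 -0.021  0.012] turn [ 0.0003 -0.0005 -0.1263]
1.0
t 14.45 J [-16.83 133.37] z 32.25 yaw/jig 13.82 F [ 2.4  2.3 -0.5] op 0.7 w [ 516.  -102.4   32.3]
shift [-0.494 -0.002  0.012] turn [ 0.0003 -0.0005 -0.1582]
```

View pics/c16.png

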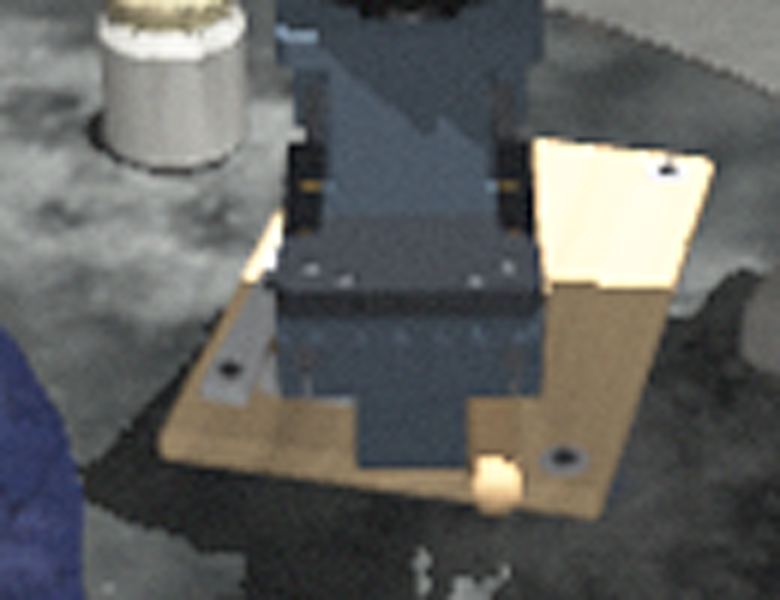

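The handle (crop 497,480) moves with the finger, lever at about 0.5. Continuing to 1.0.

Emit:
jog_arm(
  motion=[-0.05,-0.01,0.01,0,0,-0.015,-1,-0.105,-0.019,0.01,0,0,-0.031,-1,-0.155,-0.025,0.01,0,0,-0.047,-1,-0.2,-0.03,0.01,0,0,-0.063,-1,-0.25,-0.031,0.01,0,0,-0.079,-1,-0.3,-0.03,0.01,0,0,-0.0945,-1,-0.35,-0.027,0.01,0,0,-0.11,-1,-0.395,-0.021,0.01,0,0,-0.126,-1,-0.445,-0.013,0.01,0,0,-0.142,-1,-0.495,-0.002,0.01,0,0,-0.158,-1,-0.495,-0.002,0.01,0,0,-0.158,-1],
)

```text
t: 15.6
position: [467.6, -111.2, 31.2]
tool_rot: [0.944, 0.331, 0.001, 0.001]
force: [1.2, 0.1, 0.8]
opening: 0.7
```

```bash
python3 - <<'E'
from h import *
for q in (1.0,1.1,1.2,1.25,1.3,1.35): print(q);go(*lev(q,24.5,31))
snap('side','side13');crop('side13',260,190,390,290,6,'c17')
E
```

```text
1.0
t 15.6 J [-64.64 121.58] z 31.18 yaw/jig 42.13 F [1.2 0.1 0.8] op 0.7 w [ 467.6 -111.2   31.2]
shift [-0.    -0.002  0.002] turn [ 0.0005 -0.0004 -0.0009]
1.1
t 15.6 J [-64.64 121.58] z 31.18 yaw/jig 42.13 F [1.2 0.1 0.8] op 0.7 w [ 467.6 -111.2   31.2]
shift [-0.096 -0.022  0.002] turn [ 0.0005 -0.0004 -0.0327]
1.2
t 15.6 J [-64.64 121.58] z 31.18 yaw/jig 42.13 F [1.2 0.1 0.8] op 0.7 w [ 467.6 -111.2   31.2]
shift [-0.194 -0.032  0.002] turn [ 0.0006 -0.0003 -0.0646]
1.25
t 15.6 J [-64.64 121.58] z 31.18 yaw/jig 42.13 F [1.2 0.1 0.8] op 0.7 w [ 467.6 -111.2   31.2]
shift [-0.243 -0.033  0.001] turn [ 0.0006 -0.0003 -0.0805]
1.3
t 15.6 J [-64.64 121.58] z 31.18 yaw/jig 42.13 F [1.2 0.1 0.8] op 0.7 w [ 467.6 -111.2   31.2]
shift [-0.292 -0.032  0.001] turn [ 0.0006 -0.0003 -0.0964]
1.35
t 15.6 J [-64.64 121.58] z 31.18 yaw/jig 42.13 F [1.2 0.1 0.8] op 0.7 w [ 467.6 -111.2   31.2]
shift [-0.341 -0.028  0.001] turn [ 0.0006 -0.0003 -0.1123]
```

View pics/c17.png

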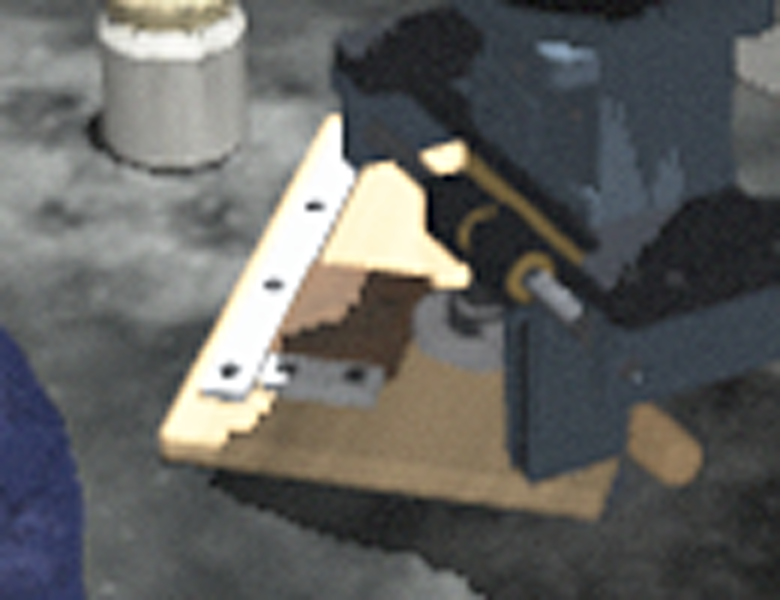

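The plate (crop 350,315) is still seated, and the handle (670,445) is at about 1.0. Slow final tightening to about 1.3.

Emit:
jog_arm(
  motion=[-0.03,-0.008,0,0,0,-0.01,-1,-0.06,-0.015,0,0,0,-0.021,-1,-0.095,-0.022,0,0,0,-0.033,-1,-0.13,-0.027,0,0,0,-0.043,-1,-0.16,-0.03,0,0,0,-0.054,-1,-0.195,-0.032,0,0,0,-0.065,-1,-0.22,-0.033,0,0,0,-0.073,-1,-0.245,-0.033,0,0,0,-0.08,-1,-0.27,-0.033,0,0,0,-0.088,-1,-0.29,-0.032,0,0,0,-0.096,-1,-0.31,-0.031,0,0,0,-0.102,-1,-0.31,-0.031,0,0,0,-0.102,-1],
)

```text
t: 16.85
position: [442.1, -127.9, 31.0]
tool_rot: [0.879, 0.476, 0.001, 0.001]
force: [6.4, 3.4, 1.0]
opening: 0.6
```

```bash
python3 - <<'E'
from h import *
go(*lev(1.32,24.5,31))
snap('side','side14');crop('side14',260,190,390,290,6,'c18')
E
```

```text
t 16.85 J [-89.03 103.31] z 31.04 yaw/jig 60.41 F [6.4 3.4 1. ] op 0.6 w [ 442.1 -127.9   31. ]
shift [-0.007 -0.005  0.   ] turn [ 0.0007 -0.0003 -0.0013]
```

View pics/c18.png

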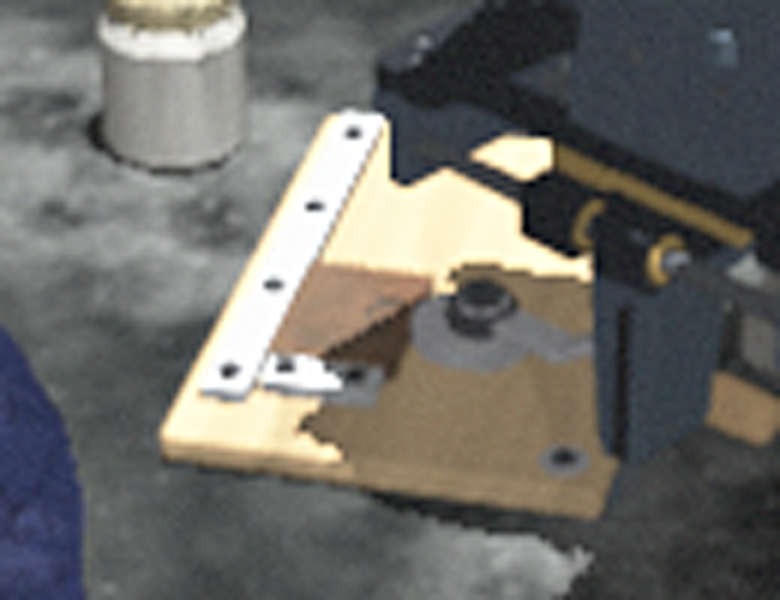

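7 N resistance, lever ≈1.31. A little more for margin, then withdraw away from the handle and up.

Emit:
jog_arm(
  motion=[-0.015,-0.002,0,0,0,-0.005,-1,-0.035,-0.004,0,0,0,-0.012,-1,-0.035,-0.004,0,0,0,-0.012,-1],
)

```text
t: 17.2
position: [439.5, -130.5, 31.0]
tool_rot: [0.87, 0.493, 0.001, 0.0]
force: [3.8, 3.9, 3.3]
opening: 0.4
```

```bash
python3 - <<'E'
from h import *
go(*lev(1.35,24.5,31))
E
```

```text
t 17.2 J [-91.47 100.58] z 30.96 yaw/jig 62.57 F [3.8 3.9 3.3] op 0.4 w [ 439.5 -130.5   31. ]
shift [ 0.    -0.004 -0.   ] turn [ 0.0004 -0.0002  0.0012]
```

Emit:
jog_arm(
  motion=[0.05,0,0,0,0,0,-1,0.15,0,0,0,0,0,-1,0.2,0,-0.1,0,0,0,-1,0.2,0,-0.5,0,0,0,-1,0.2,0,-1,0,0,0,-1,0.2,-0.3,-1,0,0,0,-1,0.2,-0.7,-1,0,0,0,-1,0.2,-1,-1,0,0,0,-1,0.2,-1,-1,0,0,0,-1],
)

```text
t: 18.1
position: [359.9, -60.4, 130.4]
tool_rot: [0.87, 0.494, -0.001, -0.001]
force: [-0.0, 0.1, -0.8]
opening: 0.8
```

```bash
python3 - <<'E'
from h import *
st()
snap('side','side15');crop('side15',260,190,390,290,6,'c19')
snap('top','top15')
E
```

```text
t 18.1 J [-175.22  165.69] z 130.43 yaw/jig 62.69 F [-0.   0.1 -0.8] op 0.8 w [359.9 -60.4 130.4]
```

View pics/c19.png

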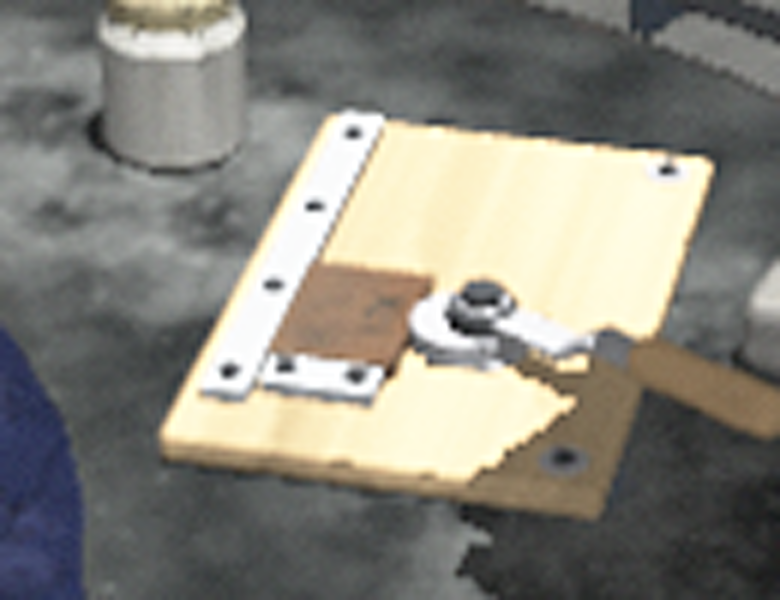

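View pics/top15.png

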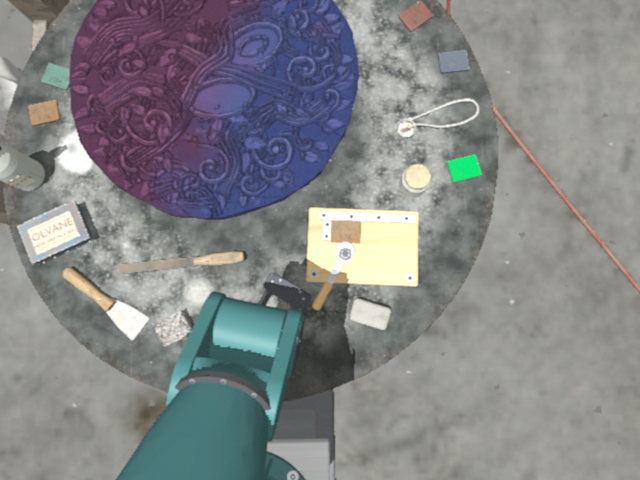

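```bash
python3 - <<'E'
from h import *
crop('top15',290,200,390,275,8,'c20')
crop('top15',290,200,390,320,5,'c21')
E
```

```text
(no output)
```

View pics/c20.png

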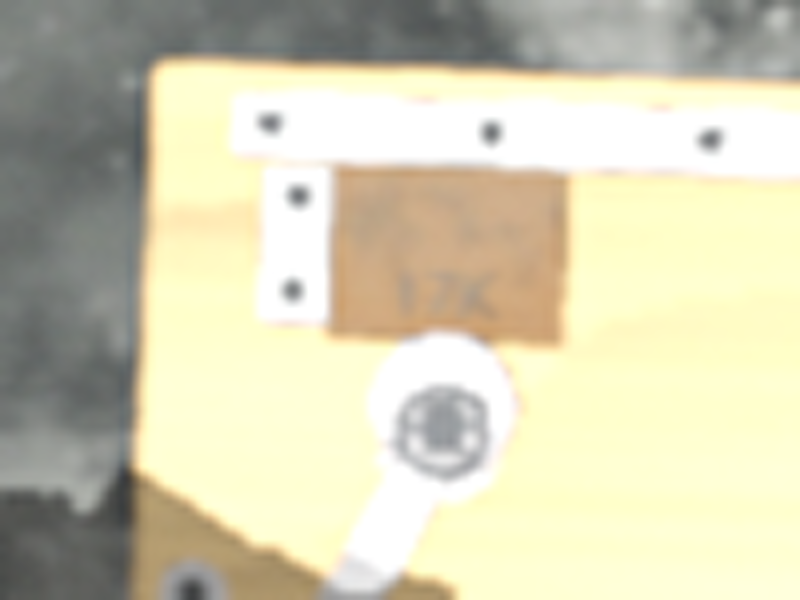

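View pics/c21.png

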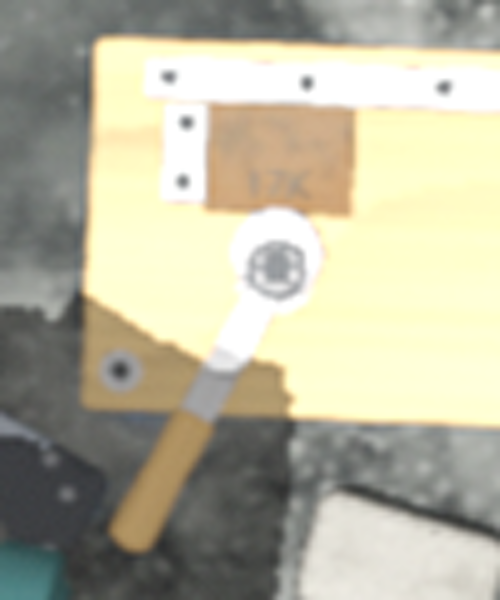

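View pics/side15.png

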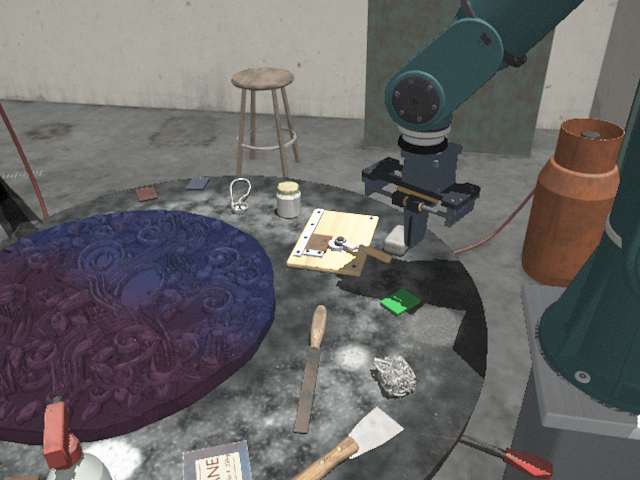

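```bash
python3 - <<'E'
from h import *
C=np.array([w2J(p) for p in cr('top15',[(332,168),(568,174),(562,346),(328,334)],290,200,8,20)])
print(np.round(C,1)); p,r=fit(np.array([[22.5,30],[22.5,-30],[-22.5,-30],[-22.5,30]]),C);print('plate',p[:2],np.degrees(p[2]))
h=w2J(cr('top15',[(162,483)],290,200,5,36.5)[0]); v=h-[-19,35]; print('q',np.arctan2(v[1],v[0])-1.309, np.hypot(*v))
st()
E
```

```text
[[47.7 64.7]
 [48.4  5.8]
 [ 5.   6. ]
 [ 5.8 64.1]]
plate [26.71652303 35.11884268] 0.11861733403887725
q 1.3784313428728419 94.82538598195707
t 18.2 J [-171.64  164.48] z 131.16 yaw/jig 62.68 F [ 0.2  0.2 -0.3] op 0.4 w [363.4 -61.8 131.2]
```

```bash
python3 -c "
from h import *
job.close_job()"
```

```text
the job is handed in; nothing more can be done
```

The bronze plate is seated against the long fence and the end stop, the cam lever is clamped on it, and the job is handed in. I pushed with the closed fingertips only, sliding the plate to the fence and then along it to the stop, and pushed the lever round. The lever was never pinched and the plate was not deliberately lifted.

- **Plate:** the top view puts it at jig (26.7, 35.1) mm and 0.1° off square; seated is (27.5, 35). The 0.8 mm difference in x is within calibration and reading error, and no gap shows at either fence. The push force rose to about 11 N at the long fence and 18 N at the stop, as expected on contact.
- **Lever:** it is at about 1.35 rad from the finger position and 1.38 from the image, so past the 1.2 needed for tight. Tightening took about 7 N.
- **Surroundings:** the arm is clear of everything, with about 0 N on the tool. The file, block and jar look unmoved, and the clock read 18.2 s at the last check.

One reading disagreed: contact at the end stop came about 6 mm further along than I had worked out from the finger thickness. I took this to mean the fingertips taper, and the later pictures confirmed the plate was seated.

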